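# Set out the staining row and present the loaded slide rack

### The job

Get the bench ready for staining: slide the three empty staining dishes into one straight, even row, side by side with their long sides facing and about 4 cm of clear bench between neighbours, and leave them standing so. Then lift the slide dryer's cover right up until it stands open by itself, take the rack that has slides in it by its handle (not the empty rack beside it) and draw it straight up out of its well. Finish while holding that rack level over the dish nearest the dryer, turned the same way as the dish and centred over it with the rack's underside 2 to 5 cm above the rim, ready to go in, and do not put it down or let it go; the cover stays open and everything else stays where it is.

Things in the scene. Friction and masses are not known exactly. Their poses are not given: they have to be found in the camera images.
- dish_1_mid (a point): staining dish 1 of 3 (the leftmost as the robot sees it, nearest the dryer): loose white plastic open box, 104 long (x) by 54 wide (y) by 52 tall, 4 mm walls, a 6 mm thumb ledge at the rim of each short end (116 over the ledges); about 160 g, slides on the bench. Point: its centre, 26 mm up; z up. Its x starts within 0.5 rad of world x
- dish_2_mid (a point): staining dish 2 of 3 (the middle one, out of line): loose white plastic open box, 104 long (x) by 54 wide (y) by 52 tall, 4 mm walls, a 6 mm thumb ledge at the rim of each short end (116 over the ledges); about 160 g, slides on the bench. Point: its centre, 26 mm up; z up. Its x starts within 0.5 rad of world x
- dish_3_mid (a point): staining dish 3 of 3 (the rightmost, farthest from the dryer): loose white plastic open box, 104 long (x) by 54 wide (y) by 52 tall, 4 mm walls, a 6 mm thumb ledge at the rim of each short end (116 over the ledges); about 160 g, slides on the bench. Point: its centre, 26 mm up; z up. Its x starts within 0.5 rad of world x
- dryer: fixed slide dryer, white metal bench instrument 240 by 240 mm, deck 85 mm above the bench, sloping control panel at its front (-x, towards the robot), grey hooded cover over the deck, hinged at the back. Origin under its middle, on the bench; x to its back, z up. The front edge is 120 mm in front of the origin, the hinge line 90 mm behind it
- dryer_hinge (a point): middle of the cover's hinge line, 86 mm above the bench; axes of the dryer (x to its back, y along the hinge). In the deck under the cover are two open wells, 96 (x) by 46 (y) mm, 55 deep, centred 75 mm in front of the hinge and 50 mm either side of the middle, each with a slide rack standing in it
- cover (a joint): angle of the dryer's cover in rad: 0 shut, grows as its front edge is lifted, stop at 1.7 (just past upright). The hinge is stiff: the cover stays at any angle; lifting takes about 3 N at the handle. Cover 150 mm deep, 218 wide, 45 tall
- cover_handle (a point): middle of the cover's handle: level round steel bar 10 mm thick, parallel to the hinge, 94 mm clear between its end brackets, 38 mm in front of the cover's front face. The point moves with the cover; shut, it is 188 mm in front of the hinge line and 22 mm above it (108 above the bench), with 35 mm free below the bar
- loaded_rack_grip (a point): the rack holding eight glass slides (white-ended, on edge): grey frame 86 long (x), 38 wide, 32 tall, steel stirrup handle, about 120 g. Hidden under the cover, in either well. Point: centre of the handle's top bar, 10 mm square, 86 long along x, 85 mm above the rack's underside (115 above the bench in the well), 48 mm free below it. It must rise 55 mm to clear the well
- empty_rack_grip (a point): the other rack, same frame and handle but with no slides, in the other well; leave it there. Same point on its handle
- pipette: bystander: grey and white hand pipette lying on the bench behind the dishes, 235 mm long, 29 mm tall; origin at its underside
- marker: bystander: marker pen 128 mm long, 16 mm tall, lying behind the gap between dryer and dishes; origin at its underside
- forceps: bystander: steel forceps 140 mm long, lying on the bench to the right of the dishes; origin at their underside
- slide_carton: bystander: small cardboard carton 84 by 34 by 38 mm behind the dryer; origin under its centre
- beaker: bystander: glass beaker 72 mm across, 95 mm tall, to the right of the dishes; origin under its centre
- reagent_bottle: bystander: amber bottle with black cap, 54 mm across, 115 mm tall, behind and right of the dishes; origin under its centre
- flask: bystander: glass conical flask 82 mm across, 118 mm tall, at the back of the bench; origin under its centre
- loaded_rack: the same loaded rack, origin at the centre of its underside
- dish_1: dish 1 again, origin at the centre of its underside
- dish_2: dish 2 again, origin at the centre of its underside
- dish_3: dish 3 again, origin at the centre of its underside
Not all that is in view belongs to the job. What is shaped like the dish_3 but green or red is not meant.

How it is judged:
By the outcome, as a careful person would: the job done as asked, in the order asked, and still so for the second after the job is handed in, while the arm keeps its last pose, push and grip.
It also fails if it takes over 72 s, if anything falls off the work surface, if the arm or the gripper's body presses on something with over 40 N, if the wrist force passes 120 N, or if a joint passes its speed limit or range.

### The arm

A 6-joint arm with a two-finger parallel gripper is mounted at the origin on the work surface. World frame = base frame: x ahead of the robot, y to its left, z up, the work surface at z = 0. Lengths are in m, angles in rad, forces in N, time in s.
With the tool pointing down it reaches from about 0.35 to 0.975 m from the base axis. Payload 4.9 kg.
Tool frame: the origin (TCP) lies at the very end of the fingers, on their centre line; the grasp point (between the pads) lies 19 mm behind it; x points along the fingers, z is the direction in which the jaws open and shut, and the axes are right-handed (so a half turn about x gives the same grasp; the last joint's range is limited). The gripper opens to 85 mm and grips with 20 to 120 N. Pads are 22 mm wide; open, the fingers measure 114 mm over their backs; the gripper's body (76 mm by 85 mm) begins 54 mm behind the grasp point. The pads swing forward as they close: fully open they stand 13 mm farther back than shut.
Start: joints at [1.04, 0.053, 1.613, -0, 1.476, -0.119], TCP at [0.25, 0.573, 0.209] pointing down, gripper open.
Joint ranges: [-3.01, 3.01], [-1.01, 2.22], [0.06, 2.58], [-1.02, 4.17], [0.09, 2.62], [-3.14, 3.14]. Speed limits (rad/s): [2.57, 2.57, 3.14, 3.14, 3.14, 3.14].

### API

Orientations are given as a rotation vector (axis times angle).
In Python, from station import ctrl, imaging gives the robot as it stands. The module is installed in compiled form; this text tells all that it offers.
- The arm moves only by the shell command python3 -m jog 'ROWS' [FORCE]. ROWS is JSON, a list that holds one entry, the list of rows, each a list of 5 numbers: the shift along the tool's x, y, z in m, then the turn about the tool's x in rad, then the closure, from -1 (fully open) to 1 (shut). A call has 1 to 12 rows; each row is the pose to reach, as a shift and turn from the pose measured when the call began, along the tool's axes at that moment; what a row does not reach only later rows make up. A row lasts 1/10 s, in which the tool goes at most 50 mm and 8.59 degrees, less where a joint would pass 70% of its speed; a pose out of reach is approached as far as the arm can. A call with a gripper value outside its range is refused whole. The fingers move at their own pace and stop on an object; FORCE is the grip in N (left out, the last holds). Time passes only in rows, so rows that repeat a pose let the fingers close. It gives the time, the measured TCP pose, the force and the opening at its end, in the units of the state.
- ctrl.get_obs(): the state, without advancing time (a new reading comes with each control period).
- imaging.get_image(name): name is "scene" or "top"; returns a dict with "color" (480x640x3 uint8, red, green, blue), "intrinsics" (3x3 intrinsics, pixels), "R" (3x3) and "t" (3): a world point X has camera coordinates R X + t. Camera axes: x right, y down, z forward; pixel columns grow to the right and rows downward; lengths in m; the calibration is good to about 2 mm. A picture is of the moment at which its call begins. There is no depth.
- ctrl.finish_job(): hands the job in, once; it reports no verdict.
The state is a dict: "t": time; "q": joint angles; "dq": joint speeds; "effort": joint torques, N m; "tool_pos": TCP position; "tool_rot": TCP orientation; "contact_force": force on the tool from outside, world axes, zero at the start; "wrist_torque": the same for the moment, N m; "opening": finger opening in m.
Only numpy, scipy, OpenCV 4.12 (cv2) and the standard library are available. Lean on these libraries where they do the work, as an engineer would, in place of code of your own. Each camera call takes 0.05 s, during which the arm holds its last target.

## Working session

There is one attempt and no reset: what is moved stays moved. The work goes in short steps, Python scripts to look and compute and a shell command to move; the robot and the scene stay as the last step left them, time stands still between calls to the robot, and variables do not carry over. Pictures are saved under pics/ and viewed, and the job is handed in when it is done.

```bash
mkdir -p pics
cat > h.py <<'E'
import numpy as np, cv2
from station import ctrl, imaging
def snap(n,tag):
    im=imaging.get_image(n); cv2.imwrite(f'pics/{tag}.png',im['color'][:,:,::-1])
    np.savez(f'pics/{tag}.npz',**{k:np.array(im[k]) for k in ['color','intrinsics','R','t']}); return im
def load(tag): return dict(np.load(f'pics/{tag}.npz'))
def ray(im,uv,z):
    K,R,t=im['intrinsics'],im['R'],im['t']
    d=R.T@np.linalg.inv(K)@np.array([uv[0],uv[1],1.]); c=-R.T@t
    return c+d*(z-c[2])/d[2]
def proj(im,X):
    p=im['K'] if 'K' in im else im['intrinsics']; q=im['R']@np.array(X)+im['t']; q=p@q; return q[:2]/q[2]
E
python3 - <<'E'
from h import *
for n in ('scene','top'):
    im=snap(n,n+'0'); print(n,im['intrinsics'],-im['R'].T@im['t'],im['R'])
o=ctrl.get_obs(); print(o)
from scipy.spatial.transform import Rotation as Ro
print(Ro.from_rotvec(o['tool_rot']).as_matrix())
E
```

```text
scene [[497.43304028   0.         314.61318849]
 [  0.         497.43304028 245.78996983]
 [  0.           0.           1.        ]] [1.11646475 0.20856737 0.83648544] [[-0.49062727  0.87124382 -0.01480134]
 [ 0.67876946  0.37147659 -0.63346441]
 [-0.5464036  -0.32084162 -0.77363025]]
top [[607.57510781   0.         314.41313009]
 [  0.         607.57510781 234.57187378]
 [  0.           0.           1.        ]] [ 0.45451857 -0.09293755  1.30754842] [[ 0.00738084 -0.99994768  0.0070818 ]
 [-0.99511473 -0.00804203 -0.09839719]
 [ 0.09844899 -0.00632095 -0.99512202]]
{'t': 0.1, 'q': array([ 1.03999083e+00,  5.32966743e-02,  1.61417696e+00, -4.27447611e-06,
        1.47603490e+00, -1.18998326e-01]), 'dq': array([ 1.98057310e-03, -9.46526594e-05, -5.36166894e-03,  1.52575925e-03,
        1.25112560e-03, -1.28091252e-03]), 'effort': array([ 8.29334817e-05, -3.94903851e+01, -3.71363282e+01, -1.56895094e-04,
        3.90730362e-03, -7.80032849e-06]), 'tool_pos': array([0.24984816, 0.57220773, 0.20827029]), 'tool_rot': array([-0.90166392,  1.3780855 ,  0.90025684]), 'contact_force': array([ 0.1429118 ,  0.88913747, -0.62699552]), 'wrist_torque': array([0.03171297, 0.05371457, 0.01080341]), 'opening': 0.08585262483824466}
[[-9.66205418e-04 -9.16399028e-01  4.00264772e-01]
 [-1.65441300e-03  4.00265876e-01  9.16397562e-01]
 [-9.99998165e-01  2.23225045e-04 -1.90284153e-03]]
```

View pics/scene0.png

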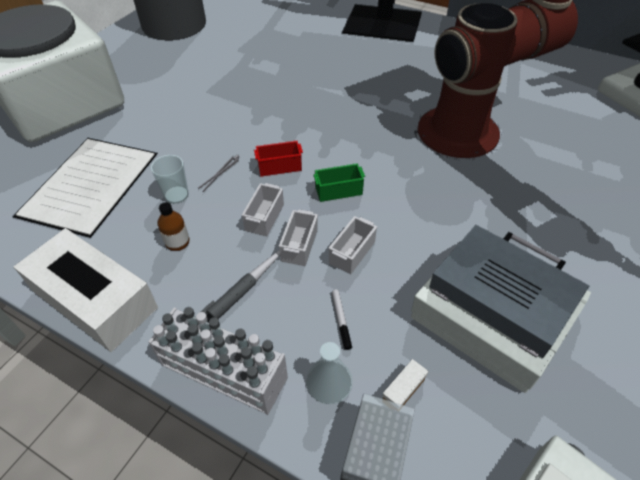

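View pics/top0.png

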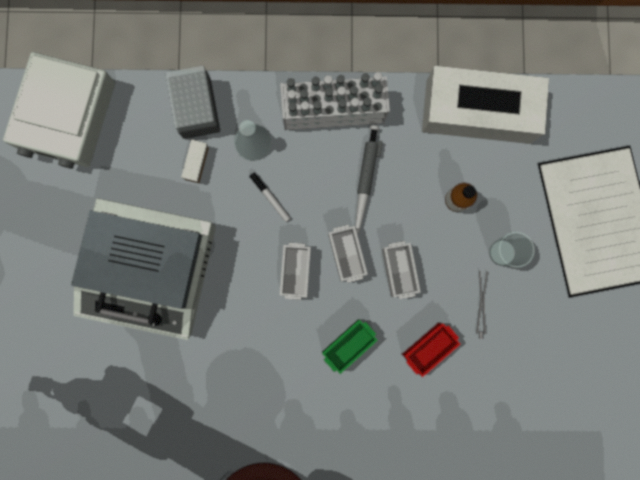

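Run:
```python
from h import *
a=load('top0')['color'][:,:,::-1]
cv2.imwrite('pics/c1.png',cv2.resize(a[210:320,265:435],None,fx=4.6,fy=4.6,interpolation=cv2.INTER_CUBIC))
cv2.imwrite('pics/c2.png',cv2.resize(a[190:345,65:225],None,fx=3.8,fy=3.8,interpolation=cv2.INTER_CUBIC))
```

```text
(no output)
```

View pics/c1.png

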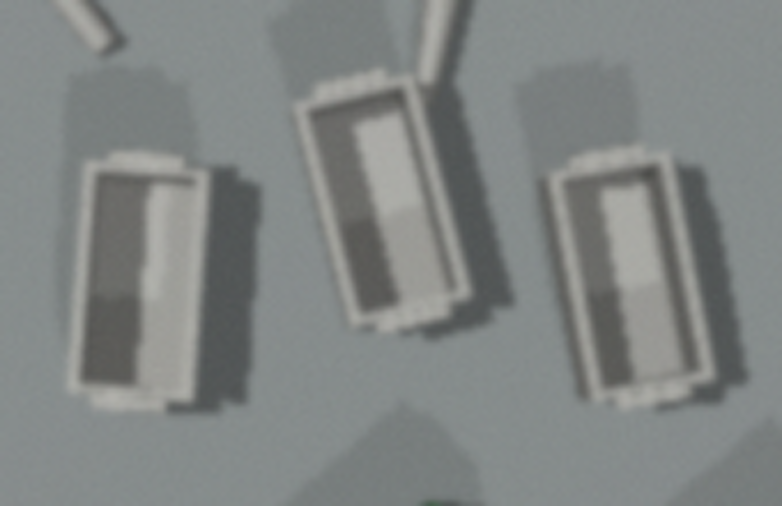

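View pics/c2.png

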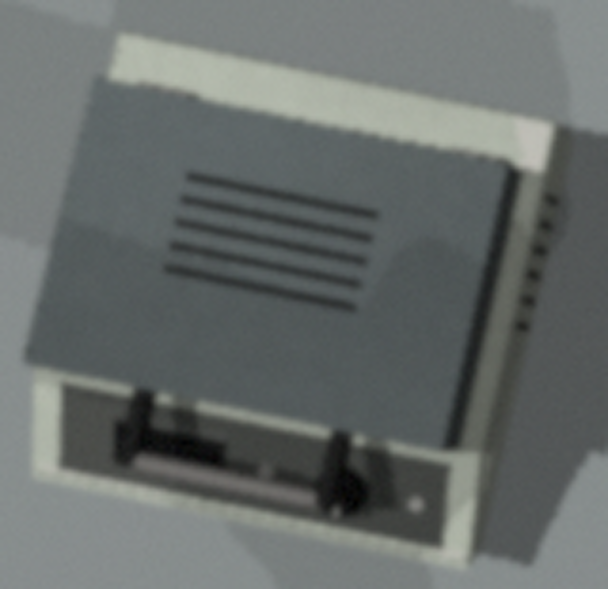

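Run:
```python
from h import *
im=load('top0')
def p1(a,z): return ray(im,((a[0]+.5)/4.6-.5+265,(a[1]+.5)/4.6-.5+210),z)
def p2(a,z): return ray(im,((a[0]+.5)/3.8-.5+65,(a[1]+.5)/3.8-.5+190),z)
D=[[(85,162),(210,172),(195,402),(70,388)],[(295,103),(412,80),(470,298),(355,325)],[(548,175),(670,155),(715,378),(598,402)]]
for d in D:
    P=np.array([p1(a,.052)[:2] for a in d]); c=P.mean(0)
    L=(P[0]+P[1]-P[2]-P[3])/2; W=(P[0]+P[3]-P[1]-P[2])/2
    print(c.round(4),np.linalg.norm(L).round(4),np.linalg.norm(W).round(4),'yaw',np.arctan2(L[1],L[0]).round(4),np.arctan2(-W[0],W[1]).round(4))
B=[p2((118,33),.085),p2((553,122),.085)]
d=B[1]-B[0]; print('back',B,np.linalg.norm(d),'yaw',np.arctan2(d[0],-d[1]))
H=[p2((125,455),.108),p2((335,500),.108)]; d=H[1]-H[0];print('handle',H,np.linalg.norm(d),np.arctan2(d[0],-d[1]))
C=[p2((95,80),.131),p2((510,163),.131),p2((455,447),.131),p2((27,358),.131)]
for c in C: print(c)
print('cover edges',[np.linalg.norm(C[i]-C[(i+1)%4]) for i in range(4)])
```

```text
[ 0.5037 -0.0615] 0.1024 0.0563 yaw -0.0553 -0.0878
[ 0.5403 -0.1705] 0.1026 0.0535 yaw 0.264 0.22
[ 0.507  -0.2828] 0.103 0.0548 yaw 0.2022 0.1888
back [array([0.64579451, 0.34359936, 0.085     ]), array([0.59986355, 0.11047936, 0.085     ])] 0.23760174723347469 yaw -0.19453540707625191
handle [array([0.42281098, 0.32241913, 0.108     ]), array([0.40063552, 0.2137994 , 0.108     ])] 0.11086026351207406 -0.20138929659144614
[0.61414546 0.33789611 0.131     ]
[0.57309652 0.12428398 0.131     ]
[0.42863109 0.1482788  0.131     ]
[0.47183338 0.36604625 0.131     ]
cover edges [np.float64(0.2175204709706825), np.float64(0.14644457332489733), np.float64(0.22201148697102036), np.float64(0.14506949940763653)]
```

```bash
cat >> h.py <<'E'
from scipy.spatial.transform import Rotation as Ro
def go(x,y,z,yaw,o=None):
    """shift in tool axes + turn so that TCP is at xyz and jaw axis heading = 90deg+yaw (mod pi)"""
    o=o or ctrl.get_obs(); R=Ro.from_rotvec(o['tool_rot']).as_matrix()
    s=R.T@(np.array([x,y,z])-o['tool_pos']); h=np.arctan2(R[1,2],R[0,2])-np.pi/2
    a=-(yaw-h); a=(a+np.pi/2)%np.pi-np.pi/2
    print('shift',s.round(4),'turn',a.round(4),'now',o['tool_pos'].round(4),'yaw',h.round(4),'F',o['contact_force'].round(1),'q6',o['q'][5].round(2),'t',o['t'])
E
python3 - <<'E'
from h import *
go(.504,-.0615,.208,-.07); go(.504,-.0615,.010,-.07)
im=load('top0'); a=im['color'].astype(int)
for n,m in (('green',(a[...,1]>a[...,0]+25)&(a[...,1]>a[...,2]+25)),('red',(a[...,0]>a[...,1]+60)&(a[...,0]>a[...,2]+60))):
    v,u=np.where(m); k=(v<400); print(n,k.sum(),[ray(im,(u[k][i],v[k][i]),.05)[:2].round(3) for i in (v[k].argmin(),v[k].argmax(),u[k].argmin(),u[k].argmax())])
E
```

```text
shift [ 0.0011 -0.4866 -0.479 ] turn -0.3418 now [0.2498 0.5722 0.2083] yaw -0.4118 F [ 0.1  0.9 -0.6] q6 -0.12 t 0.1
shift [ 0.1991 -0.4866 -0.4786] turn -0.3418 now [0.2498 0.5722 0.2083] yaw -0.4118 F [ 0.1  0.9 -0.6] q6 -0.12 t 0.1
green 1573 [array([ 0.403, -0.192]), array([ 0.296, -0.153]), array([ 0.336, -0.118]), array([ 0.363, -0.231])]
red 1579 [array([ 0.396, -0.356]), array([ 0.291, -0.322]), array([ 0.335, -0.286]), array([ 0.358, -0.399])]
```

```bash
python3 -m jog '[[[0,-0.03,-0.03,0,-1],[0,-0.06,-0.06,-0.03,-1],[0,-0.1,-0.1,-0.06,-1],[0,-0.135,-0.135,-0.1,-1],[0,-0.17,-0.17,-0.14,-1],[0,-0.205,-0.205,-0.18,-1],[0,-0.24,-0.24,-0.22,-1],[0,-0.275,-0.275,-0.26,-1],[0,-0.31,-0.31,-0.3,-1],[0,-0.345,-0.345,-0.34,-1],[0,-0.38,-0.38,-0.342,-1],[0,-0.41,-0.41,-0.342,-1]]]' 20
python3 - <<'E'
from h import *
go(.504,-.0615,.10,-.07); go(.504,-.0615,.010,-.07)
E
```

```text
t: 1.3
tool_pos: [0.4616, 0.0301, 0.2087]
tool_rot: [-1.158, 1.244, 1.157]
contact_force: [1.0, 0.6, -0.0]
opening: 0.0855
shift [ 0.1088 -0.0488 -0.0882] turn -0.0007 now [0.4616 0.0301 0.2087] yaw -0.0707 F [ 1.   0.6 -0. ] q6 -1.59 t 1.3
shift [ 0.1988 -0.0489 -0.0881] turn -0.0007 now [0.4616 0.0301 0.2087] yaw -0.0707 F [ 1.   0.6 -0. ] q6 -1.59 t 1.3
```

```bash
python3 -m jog '[[[0.02,-0.024,-0.044,0,-1],[0.05,-0.049,-0.088,0,-1],[0.08,-0.049,-0.088,0,-1],[0.11,-0.049,-0.088,0,-1],[0.14,-0.049,-0.088,0,-1],[0.165,-0.049,-0.088,0,-1],[0.185,-0.049,-0.088,0,-1],[0.198,-0.049,-0.088,0,-1],[0.198,-0.049,-0.088,0,0],[0.198,-0.049,-0.088,0,1],[0.198,-0.049,-0.088,0,1],[0.198,-0.049,-0.088,0,1]]]' 20
python3 - <<'E'
from h import *
snap('top','t1');go(.508,-.0615,.010,0)
E
```

```text
t: 2.5
tool_pos: [0.505, -0.0617, 0.012]
tool_rot: [-1.159, 1.242, 1.155]
contact_force: [-0.3, -0.3, -1.3]
opening: 0.0536
shift [ 0.0019 -0.003   0.0004] turn -0.0706 now [ 0.5049 -0.0617  0.0119] yaw -0.0706 F [ 0.7 -0.2  2.4] q6 -1.77 t 2.55
```

View pics/t1.png

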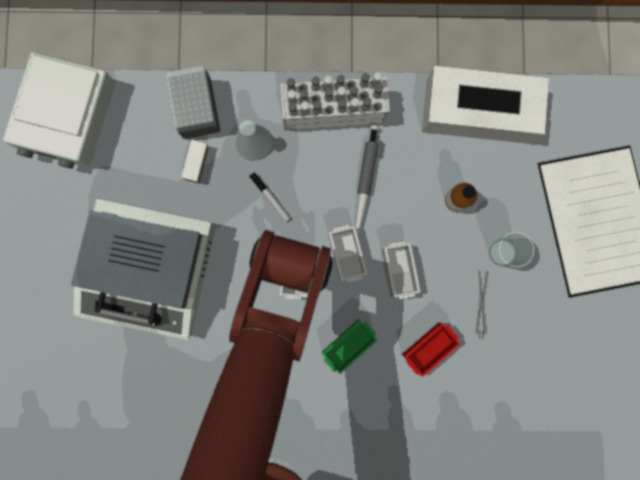

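```bash
python3 -m jog '[[[0,-0.001,0,-0.02,1],[0,-0.002,0,-0.05,1],[0,-0.003,0,-0.07,1],[0,-0.003,0,-0.07,1],[0,-0.003,0,-0.07,1],[0,-0.003,0,-0.07,0.2],[0,-0.003,0,-0.07,-0.5],[0,-0.003,0,-0.07,-1],[-0.02,-0.003,0,-0.07,-1],[-0.05,-0.003,0,-0.07,-1],[-0.08,-0.003,0,-0.07,-1],[-0.1,-0.003,0,-0.07,-1]]]' 20
python3 - <<'E'
from h import *
go(.5403,-.1705,.112,.24);go(.5403,-.1705,.012,.24)
E
```

```text
t: 3.75
tool_pos: [0.5088, -0.0619, 0.1145]
tool_rot: [-1.213, 1.209, 1.204]
contact_force: [1.2, -0.1, 0.7]
opening: 0.0857
shift [ 0.003  -0.0315 -0.1086] turn -0.2406 now [ 0.5088 -0.0619  0.1145] yaw -0.0006 F [ 1.2 -0.1  0.7] q6 -1.84 t 3.75
shift [ 0.103  -0.0311 -0.1083] turn -0.2406 now [ 0.5088 -0.0619  0.1145] yaw -0.0006 F [ 1.2 -0.1  0.7] q6 -1.84 t 3.75
```

```bash
python3 -m jog '[[[0.003,-0.01,-0.03,-0.1,-1],[0.003,-0.02,-0.07,-0.2,-1],[0.003,-0.031,-0.108,-0.241,-1],[0.02,-0.031,-0.108,-0.241,-1],[0.05,-0.031,-0.108,-0.241,-1],[0.08,-0.031,-0.108,-0.241,-1],[0.102,-0.031,-0.108,-0.241,-1],[0.102,-0.031,-0.108,-0.241,0],[0.102,-0.031,-0.108,-0.241,1],[0.102,-0.031,-0.108,-0.241,1],[0.102,-0.031,-0.108,-0.241,1]]]' 20
python3 - <<'E'
from h import *
go(.508,-.1705,.012,.24);go(.508,-.156,.012,0)
E
```

```text
t: 4.85
tool_pos: [0.5413, -0.1707, 0.0146]
tool_rot: [-1.391, 1.085, 1.377]
contact_force: [-0.1, 0.5, -2.3]
opening: 0.0536
shift [0.0024 0.0323 0.0081] turn 0.0006 now [ 0.5413 -0.1707  0.0146] yaw 0.2406 F [-0.1  0.5 -2.3] q6 -2.25 t 4.85
shift [0.0024 0.0289 0.0222] turn 0.2406 now [ 0.5413 -0.1707  0.0146] yaw 0.2406 F [-0.1  0.5 -2.3] q6 -2.25 t 4.85
```

```bash
python3 -m jog '[[[0,0.008,0.002,0,1],[0,0.018,0.004,0,1],[0,0.028,0.007,0,1],[0,0.029,0.012,0.06,1],[0,0.029,0.017,0.13,1],[0,0.029,0.022,0.2,1],[0,0.029,0.022,0.241,1],[0,0.029,0.022,0.241,1],[0,0.029,0.022,0.241,1]]]' 20
python3 - <<'E'
from h import *
go(.5085,-.1557,.012,0);
E
```

```text
t: 5.75
tool_pos: [0.5073, -0.1562, 0.0143]
tool_rot: [-1.215, 1.207, 1.203]
contact_force: [0.8, 0.1, -1.8]
opening: 0.0533
shift [ 0.0023 -0.0012  0.0005] turn 0.0002 now [ 0.5073 -0.1562  0.0143] yaw 0.0002 F [ 0.8  0.1 -1.8] q6 -2.01 t 5.75
```

Good. Release, rise, go to dish 3 (0.507, −0.283, yaw 0.195).

```bash
python3 -m jog '[[[0,-0.001,0,0,0.2],[0,-0.001,0,0,-0.5],[0,-0.001,0,0,-1],[-0.02,-0.001,0,0,-1],[-0.05,-0.001,0,0,-1],[-0.08,0,0,0,-1],[-0.1,0,-0.03,-0.05,-1],[-0.1,0,-0.07,-0.12,-1],[-0.1,0,-0.11,-0.19,-1],[-0.1,0,-0.127,-0.195,-1],[-0.08,0,-0.127,-0.195,-1]]]' 20
python3 - <<'E'
from h import *
go(.507,-.2828,.012,.195)
snap('top','t2')
E
```

```text
t: 6.85
tool_pos: [0.5089, -0.2867, 0.0982]
tool_rot: [-1.362, 1.111, 1.336]
contact_force: [0.2, 0.1, 0.4]
opening: 0.0852
shift [0.0862 0.002  0.0051] turn -0.0034 now [ 0.5089 -0.2867  0.0982] yaw 0.1916 F [0.2 0.1 0.4] q6 -2.4 t 6.85
```

View pics/t2.png

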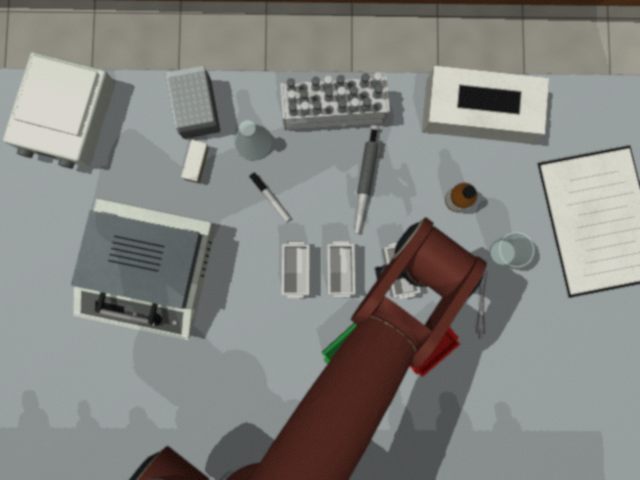

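Dishes 1 and 2 now stand parallel at (295,270) and (341,269), pipette clear. Grip dish 3.

```bash
python3 -m jog '[[[0.03,0.002,0.005,-0.003,-1],[0.06,0.002,0.005,-0.003,-1],[0.083,0.002,0.005,-0.003,-1],[0.085,0.002,0.005,-0.003,0],[0.085,0.002,0.005,-0.003,1],[0.085,0.002,0.005,-0.003,1],[0.085,0.002,0.005,-0.003,1],[0.085,0.002,0.005,-0.003,1]]]' 20
python3 - <<'E'
from h import *
go(.508,-.250,.012,0)
im=load('top0');im2=load('t2')
c=im2['color'][225:315,265:400,::-1]
cv2.imwrite('pics/c3.png',cv2.resize(c,None,fx=5.8,fy=5.8,interpolation=cv2.INTER_CUBIC))
E
```

```text
t: 7.7
tool_pos: [0.5039, -0.2793, 0.0083]
tool_rot: [-1.357, 1.109, 1.345]
contact_force: [-0.0, 0.5, -2.2]
opening: 0.0536
shift [-0.0037 -0.0097  0.028 ] turn 0.1954 now [ 0.5039 -0.2793  0.0083] yaw 0.1954 F [-0.   0.5 -2.2] q6 -2.4 t 7.7
```

View pics/c3.png

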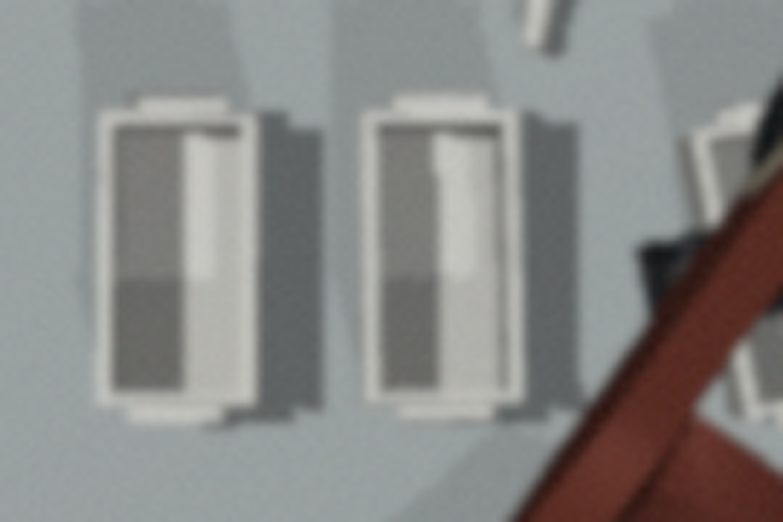

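Run:
```python
from h import *
im=load('t2')
for a in [(178,255),(444,255)]: print(ray(im,((a[0]+.5)/5.8-.5+265,(a[1]+.5)/5.8-.5+225),.052))
```

```text
[ 0.50791286 -0.0619199   0.052     ]
[ 0.50864068 -0.1566422   0.052     ]
```

```bash
python3 -m jog '[[[0,-0.002,0.007,0.05,1],[0,-0.004,0.014,0.1,1],[0,-0.006,0.021,0.15,1],[0,-0.0077,0.0277,0.195,1],[0,-0.0077,0.0277,0.195,1],[0,-0.0077,0.0277,0.195,1],[0,-0.0077,0.0277,0.195,1]]]' 20
python3 - <<'E'
from h import *
go(.506,-.2503,.012,0)
E
```

```text
t: 8.4
tool_pos: [0.5062, -0.251, 0.0085]
tool_rot: [-1.216, 1.207, 1.203]
contact_force: [0.7, 0.2, -0.9]
opening: 0.0538
shift [-0.0035  0.0002  0.0007] turn 0.0009 now [ 0.5062 -0.251   0.0085] yaw 0.0009 F [ 0.7  0.2 -0.9] q6 -2.16 t 8.4
```

```bash
python3 -m jog '[[[0,0,0,0,0.2],[0,0,0,0,-0.5],[0,0,0,0,-1],[-0.02,0,0,0,-1],[-0.06,0,0,0,-1],[-0.1,0,0,0,-1],[-0.14,0,0,0,-1],[-0.18,0,0.03,0.1,-1],[-0.21,0,0.07,0.24,-1],[-0.22,0.01,0.11,0.38,-1],[-0.22,0.02,0.15,0.52,-1],[-0.22,0.03,0.19,0.66,-1]]]' 20
python3 - <<'E'
from h import *
go(.41,.268,.22,-1.766)
E
```

```text
t: 9.6
tool_pos: [0.4746, -0.059, 0.2288]
tool_rot: [-0.712, 1.447, 0.7]
contact_force: [0.9, 1.1, -0.6]
opening: 0.0854
shift [0.0069 0.2528 0.2174] turn 1.1006 now [ 0.4746 -0.059   0.2288] yaw -0.6654 F [ 0.9  1.1 -0.6] q6 -1.18 t 9.6
```

```bash
python3 -m jog '[[[0,0.03,0.026,0.13,-0.15],[0,0.06,0.052,0.27,-0.15],[0,0.09,0.078,0.41,-0.15],[0,0.12,0.103,0.55,-0.15],[0,0.15,0.129,0.69,-0.15],[0,0.18,0.155,0.83,-0.15],[0,0.21,0.18,0.97,-0.15],[0,0.24,0.206,1.1,-0.15],[0,0.253,0.217,1.1,-0.15],[0,0.253,0.217,1.1,-0.15]]]' 20
python3 - <<'E'
from h import *
# forward offset 7mm along dryer -x
o=ctrl.get_obs();print(o['opening'])
hx=np.array([np.cos(.197),-np.sin(.197)]); p=np.array([.4112,.268])-.006*hx
go(p[0],p[1],.13,-1.768); go(p[0],p[1],.089,-1.768)
im=snap('scene','s3');snap('top','t3')
for n in ('scene','top'): pass
E
```

```text
t: 10.6
tool_pos: [0.4088, 0.2699, 0.227]
tool_rot: [0.147, 1.557, -0.152]
contact_force: [-0.1, 0.1, 0.1]
opening: 0.0491
0.049104263778758254
shift [ 0.097  -0.0011 -0.0042] turn 0.0067 now [0.4088 0.2699 0.227 ] yaw -1.7613 F [-0.1  0.1  0.1] q6 0.63 t 10.6
shift [ 0.138  -0.0011 -0.0046] turn 0.0067 now [0.4088 0.2699 0.227 ] yaw -1.7613 F [-0.1  0.1  0.1] q6 0.63 t 10.6
```

View pics/s3.png

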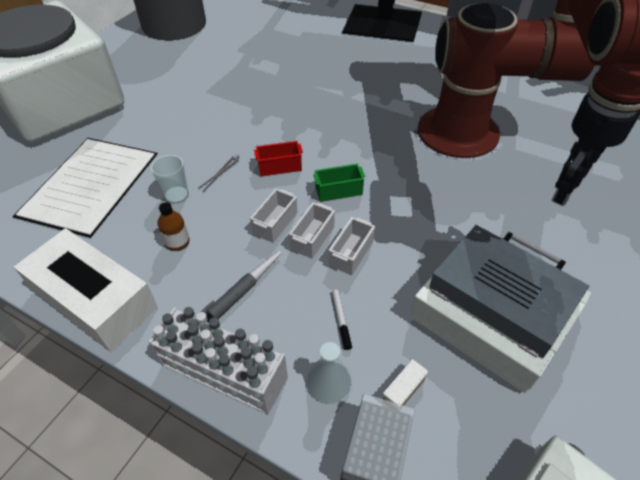

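View pics/t3.png

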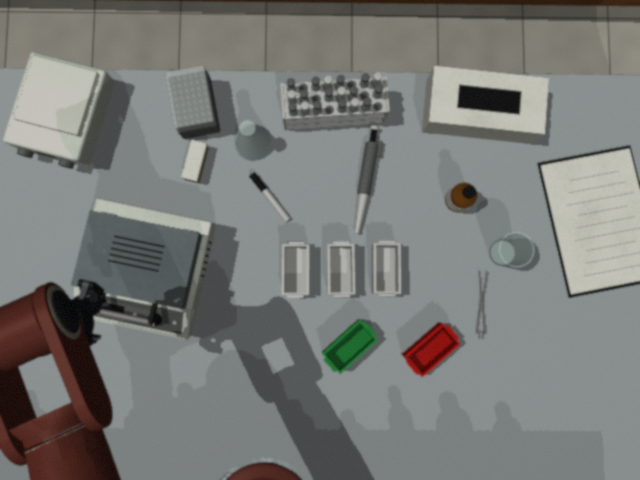

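Run:
```python
from h import *
for n in ('s3','t3'):
    im=load(n); print(n,'tcp',proj(im,[.4088,.2699,.227]),'handle',proj(im,[.4112,.268,.108]))
im=load('t3'); cv2.imwrite('pics/c4.png',cv2.resize(im['color'][235:312,270:415,::-1],None,fx=5.4,fy=5.4,interpolation=cv2.INTER_CUBIC))
cv2.imwrite('pics/c5.png',cv2.resize(load('s3')['color'][120:290,480:640,::-1],None,fx=3.5,fy=3.5,interpolation=cv2.INTER_CUBIC))
```

```text
s3 tcp [557.63587788 203.39129771] handle [533.18554141 248.37658847]
t3 tcp [103.55920827 319.24148947] handle [125.18631841 315.55613444]
```

View pics/c4.png

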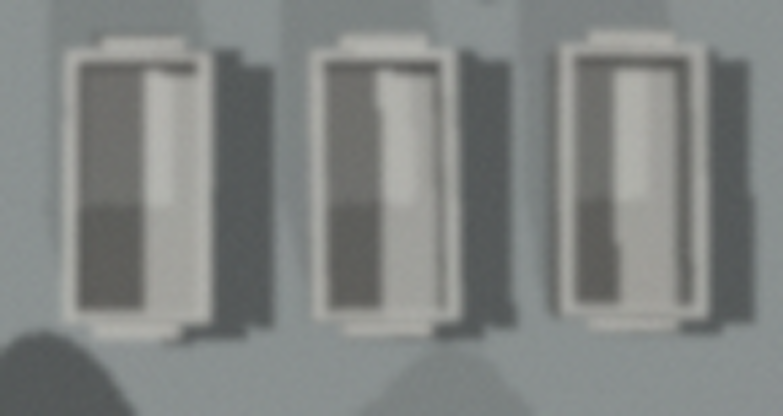

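View pics/c5.png

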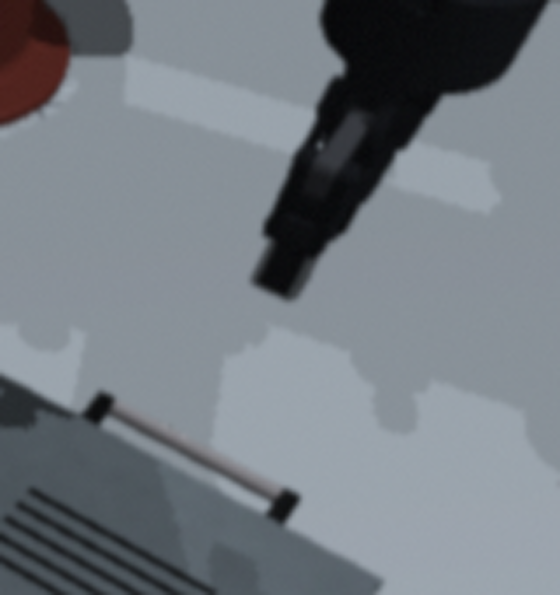

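```bash
python3 -m jog '[[[0.03,-0.001,-0.0045,0.007,-0.15],[0.06,-0.001,-0.0045,0.007,-0.15],[0.08,-0.001,-0.0045,0.007,-0.15],[0.095,-0.001,-0.0045,0.007,-0.15],[0.11,-0.001,-0.0045,0.007,-0.15],[0.125,-0.001,-0.0045,0.007,-0.15],[0.134,-0.001,-0.0045,0.007,-0.15],[0.136,-0.001,-0.0045,0.007,-0.15]]]' 20
python3 - <<'E'
from h import *
go(.4112,.268,.089,-1.768)
E
```

```text
t: 11.5
tool_pos: [0.4056, 0.2666, 0.0897]
tool_rot: [0.153, 1.557, -0.161]
contact_force: [-0.2, 0.4, -0.6]
opening: 0.0491
shift [0.0007 0.0025 0.0052] turn -0.0031 now [0.4056 0.2666 0.0897] yaw -1.7711 F [-0.2  0.4 -0.6] q6 0.64 t 11.5
```

```bash
python3 -m jog '[[[0,0.001,0.003,0,0.1],[0,0.001,0.005,0,0.3],[0,0.001,0.005,0,0.5],[0,0.001,0.005,0,0.7],[0,0.001,0.005,0,1],[0,0.001,0.005,0,1],[0,0.001,0.005,0,1]]]' 20
python3 - <<'E'
from h import *
go(.4112,.268,.089,-1.768)
snap('scene','s4')
E
```

```text
t: 12.2
tool_pos: [0.4114, 0.2672, 0.0913]
tool_rot: [0.154, 1.556, -0.16]
contact_force: [-1.5, 0.7, 6.1]
opening: -0.0003
shift [ 0.0023  0.0007 -0.0004] turn -0.0029 now [0.4114 0.2672 0.0913] yaw -1.7709 F [-1.5  0.7  6.1] q6 0.63 t 12.2
```

View pics/s4.png

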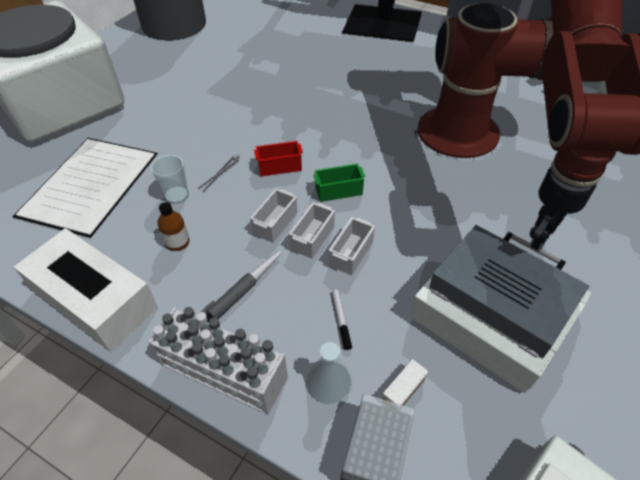

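Run:
```python
from h import *
cv2.imwrite('pics/c6.png',cv2.resize(load('s4')['color'][170:280,490:590,::-1],None,fx=5.4,fy=5.4,interpolation=cv2.INTER_CUBIC))
im=snap('top','t4')
cv2.imwrite('pics/c7.png',cv2.resize(im['color'][270:350,60:180,::-1],None,fx=6,fy=6,interpolation=cv2.INTER_CUBIC))
```

```text
(no output)
```

View pics/c6.png

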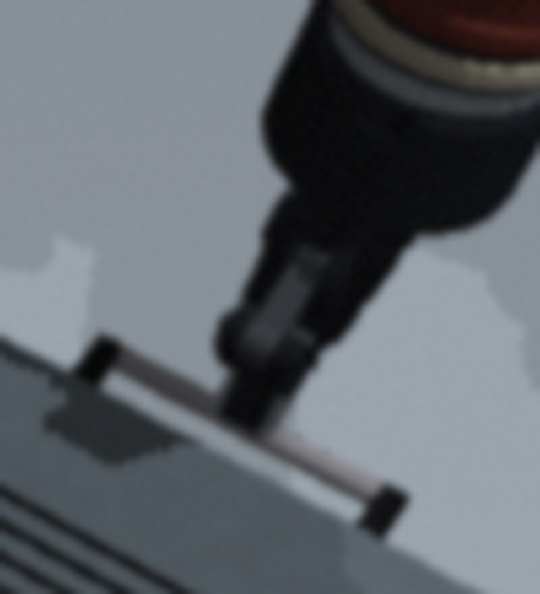

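View pics/c7.png

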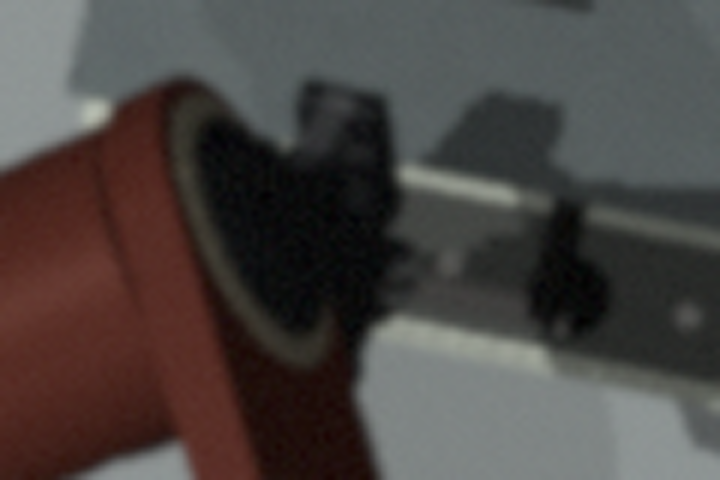

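Run:
```python
from h import *
im=load('s4')
for z in (.0913,.103,.108,.113,.131): 
    p=proj(im,[.4114,.2672,z]); print(z,p.round(1),((p-[490,170])*5.4).round())
print(ctrl.get_obs()['contact_force'],ctrl.get_obs()['effort'].round(2),ctrl.get_obs()['opening'])
# bar from two views
t=load('t3')
print(proj(t,[.4112,.268,.108]))
```

```text
0.0913 [529.9 253.8] [215. 453.]
0.103 [531.9 250. ] [226. 432.]
0.108 [532.7 248.3] [231. 423.]
0.113 [533.6 246.6] [235. 414.]
0.131 [536.8 240.4] [253. 380.]
[-2.04383676  1.11113084  6.05093457] [ -0.7  -24.27 -32.11  -0.34  -0.43   0.  ] -0.0002574511717534881
[125.18631841 315.55613444]
```

```bash
python3 - <<'E'
from h import *
t=load('top0');s=load('s3')
def tri(a,b):
    P=[im['intrinsics']@np.c_[im['R'],im['t']] for im in (t,s)]
    X=cv2.triangulatePoints(P[0],P[1],np.array(a,float).reshape(2,1),np.array(b,float).reshape(2,1)).ravel(); X=X[:3]/X[3]
    return X.round(4),proj(t,X)-a,proj(s,X)-b
T=lambda a:np.array([(a[0]+.5)/3.8-.5+65,(a[1]+.5)/3.8-.5+190])
S=lambda a:np.array([(a[0]+.5)/3.5-.5+480,(a[1]+.5)/3.5-.5+120])
print(tri(T((135,461)),S((278,493))))
print(tri(T((318,499)),S((110,402))))
E
python3 - <<'E'
import cv2
from h import *
cv2.imwrite('pics/c8.png',cv2.resize(load('s3')['color'][225:280,495:575,::-1],None,fx=9,fy=9,interpolation=cv2.INTER_CUBIC))
cv2.imwrite('pics/c9.png',cv2.resize(load('top0')['color'][285:345,70:190,::-1],None,fx=6.5,fy=6.5,interpolation=cv2.INTER_CUBIC))
E
```

```text
(array([0.4199, 0.3161, 0.1108]), array([ 0.06211587, -0.01026938]), array([0.09602143, 0.00095864]))
(array([0.4011, 0.222 , 0.1118]), array([-0.2413692,  0.0534729]), array([-0.36581806, -0.00821781]))
```

View pics/c8.png

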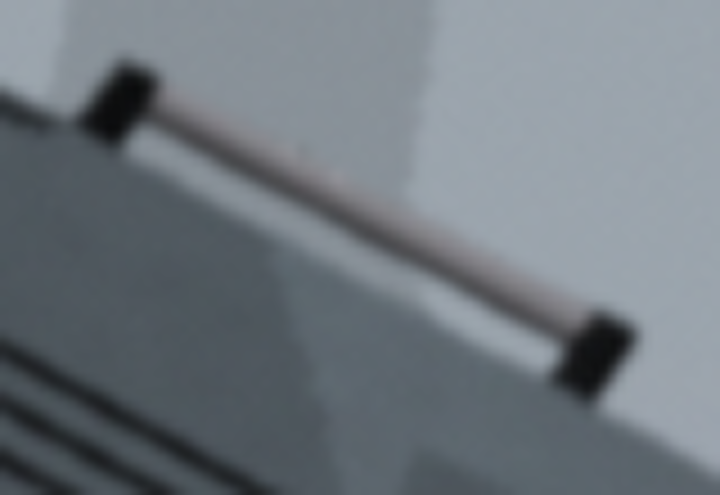

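View pics/c9.png

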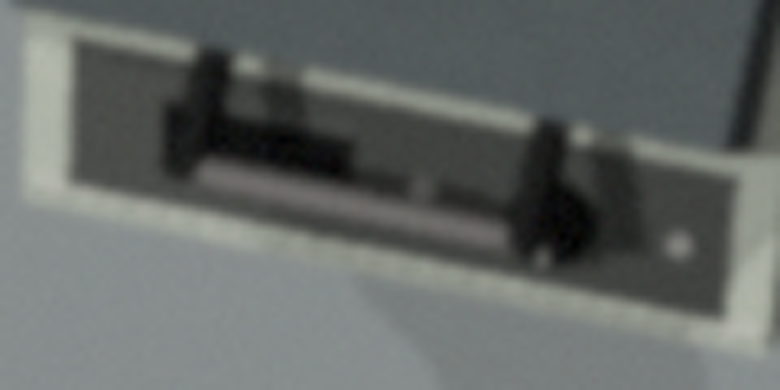

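```bash
python3 -m jog '[[[-0.003,0,0,0,1],[-0.006,0,0,0,1],[-0.009,0,0,0,1],[-0.012,0,0,0,1],[-0.012,0,0,0,1]]]' 20
python3 - <<'E'
from h import *
go(.4112,.268,.089,-1.768)
snap('scene','s5')
cv2.imwrite('pics/c10.png',cv2.resize(load('s5')['color'][170:280,490:590,::-1],None,fx=5.4,fy=5.4,interpolation=cv2.INTER_CUBIC))
E
```

```text
t: 12.8
tool_pos: [0.4116, 0.2674, 0.1037]
tool_rot: [0.155, 1.555, -0.159]
contact_force: [0.5, 1.1, 1.1]
opening: 0.0002
shift [ 0.0147  0.0005 -0.0006] turn -0.003 now [0.4116 0.2674 0.1037] yaw -1.771 F [0.5 1.1 1.1] q6 0.63 t 12.8
```

View pics/c10.png

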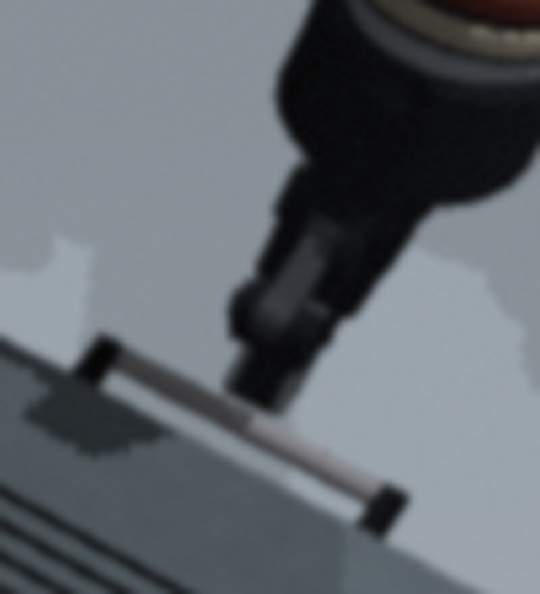

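Run:
```python
from h import *
s=load('s5')
px=np.array([252/5.4+490,403/5.4+170])
for z in (.09,.1037,.113,.12,.13): print(z,ray(s,px,z).round(4))
im=snap('top','t5')
cv2.imwrite('pics/c11.png',cv2.resize(im['color'][270:350,60:180,::-1],None,fx=6,fy=6,interpolation=cv2.INTER_CUBIC))
```

```text
0.09 [0.3812 0.273  0.09  ]
0.1037 [0.3947 0.2718 0.1037]
0.113 [0.4039 0.271  0.113 ]
0.12 [0.4108 0.2704 0.12  ]
0.13 [0.4206 0.2695 0.13  ]
```

View pics/c11.png

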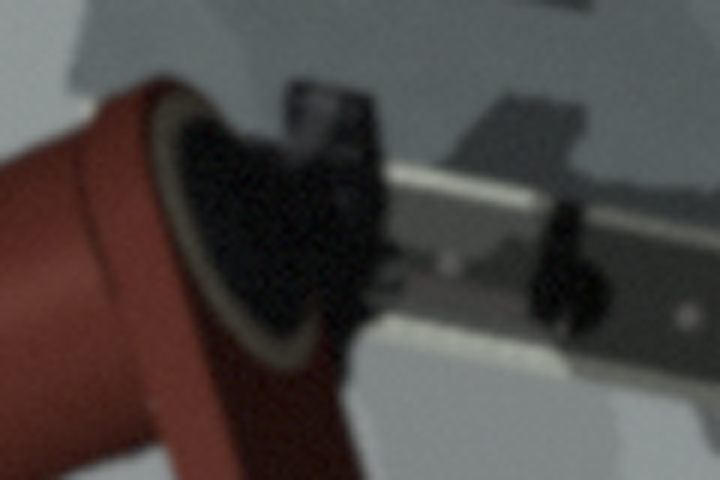

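```bash
python3 -m jog '[[[-0.01,0,0,0,-0.15],[-0.01,0,-0.006,0,-0.15],[-0.01,0,-0.006,0,-0.15],[-0.01,0,-0.006,0,-0.15],[0.005,0,-0.006,0,-0.15],[0.015,0,-0.006,0,-0.15],[0.022,0,-0.006,0,-0.15]]]' 20
python3 - <<'E'
from h import *
go(.4112,.268,.089,-1.768)
snap('scene','s6')
cv2.imwrite('pics/c12.png',cv2.resize(load('s6')['color'][170:280,490:590,::-1],None,fx=5.4,fy=5.4,interpolation=cv2.INTER_CUBIC))
E
```

```text
t: 13.6
tool_pos: [0.4044, 0.2678, 0.0788]
tool_rot: [0.153, 1.559, -0.161]
contact_force: [-0.2, -1.2, -0.2]
opening: 0.0488
shift [-0.0101  0.0015  0.0067] turn -0.0031 now [0.4044 0.2678 0.0788] yaw -1.7711 F [-0.2 -1.2 -0.2] q6 0.64 t 13.6
```

View pics/c12.png

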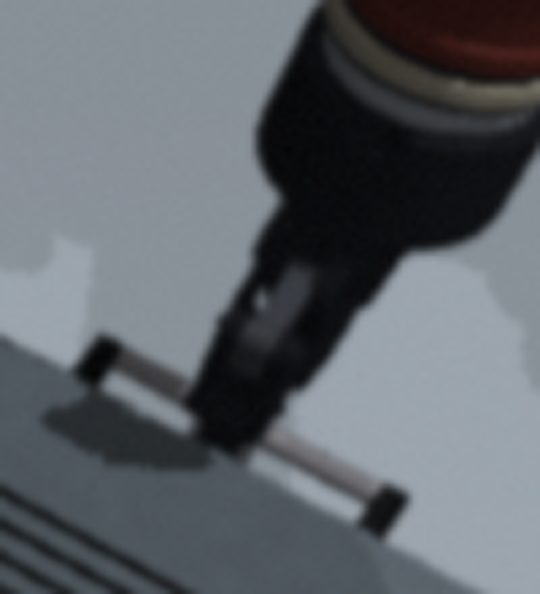

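```bash
python3 -m jog '[[[0.004,0.001,0,0,-0.15],[0.008,0.001,0.002,0,-0.15],[0.01,0.001,0.004,0,-0.15],[0.01,0.001,0.0065,0,-0.15],[0.01,0.001,0.0065,0,0.2]]]' 20;  python3 -m jog '[[[0,0,0,0,0.4],[0,0,0,0,0.6],[0,0,0,0,0.8],[0,0,0,0,1],[0,0,0,0,1]]]' 20
```

```text
t: 14.15
tool_pos: [0.4109, 0.2674, 0.0686]
tool_rot: [0.153, 1.559, -0.161]
contact_force: [-0.4, 0.1, 0.2]
opening: 0.0361
t: 14.65
tool_pos: [0.4098, 0.2677, 0.0687]
tool_rot: [0.153, 1.562, -0.161]
contact_force: [-4.7, 1.2, 4.1]
opening: 0.0093
```

Run:
```python
import numpy as np
from h import *
p=.1165
for th in np.arange(0,1.73,.07): print(th.round(2), (-.1893*(np.sin(p+th)-np.sin(p))).round(3),(.1893*(np.cos(p)-np.cos(p+th))).round(3))
go(.41,.268,.07,-1.768)
```

```text
0.0 -0.0 0.0
0.07 -0.013 0.002
0.14 -0.026 0.005
0.21 -0.039 0.009
0.28 -0.051 0.013
0.35 -0.063 0.019
0.42 -0.075 0.025
0.49 -0.086 0.032
0.56 -0.097 0.04
0.63 -0.107 0.049
0.7 -0.116 0.058
0.77 -0.125 0.068
0.84 -0.133 0.079
0.91 -0.14 0.09
0.98 -0.146 0.102
1.05 -0.152 0.114
1.12 -0.157 0.126
1.19 -0.161 0.139
1.26 -0.164 0.151
1.33 -0.166 0.165
1.4 -0.167 0.178
1.47 -0.167 0.191
1.54 -0.167 0.204
1.61 -0.165 0.217
1.68 -0.162 0.23
shift [-0.0013  0.0003  0.0002] turn -0.003 now [0.4098 0.2677 0.0687] yaw -1.771 F [-4.7  1.2  4.1] q6 0.63 t 14.65
```

```bash
python3 -m jog '[[[-0.006,0,0.001,0,1],[-0.013,0,0.002,0,1],[-0.026,0,0.005,0,1],[-0.039,0,0.009,0,1],[-0.051,0,0.013,0,1],[-0.063,0,0.019,0,1]]]' 25
python3 - <<'E'
from h import *
go(.41,.268,.07,-1.768)
snap('scene','s7')
cv2.imwrite('pics/c13.png',cv2.resize(load('s7')['color'][120:390,400:640,::-1],None,fx=2.2,fy=2.2,interpolation=cv2.INTER_CUBIC))
E
```

```text
t: 15.25
tool_pos: [0.4279, 0.264, 0.1329]
tool_rot: [0.153, 1.564, -0.162]
contact_force: [-2.2, 0.8, -2.6]
opening: 0.009
shift [ 0.0628  0.0007 -0.0184] turn -0.003 now [0.4279 0.264  0.1329] yaw -1.771 F [-2.2  0.8 -2.6] q6 0.61 t 15.25
```

View pics/c13.png

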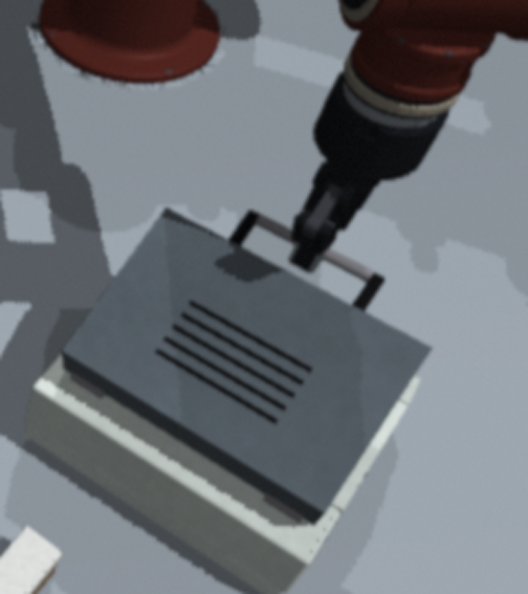

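```bash
python3 -m jog '[[[-0.012,0,0.006,0,1],[-0.023,0,0.013,0,1],[-0.034,0,0.021,0,1],[-0.044,0,0.03,0,1],[-0.053,0,0.039,0,1],[-0.062,0,0.049,0,1],[-0.07,0,0.06,0,1],[-0.077,0,0.071,0,1],[-0.083,0,0.083,0,1],[-0.089,0,0.095,0,1]]]' 25
python3 - <<'E'
from h import *
go(.5213,.2455,.07+.152,-1.768)
E
```

```text
t: 16.3
tool_pos: [0.5228, 0.245, 0.2266]
tool_rot: [0.152, 1.562, -0.162]
contact_force: [-3.3, -3.1, -1.5]
opening: 0.0086
shift [ 0.0046  0.0002 -0.0016] turn -0.0032 now [0.5228 0.245  0.2266] yaw -1.7712 F [-3.3 -3.1 -1.5] q6 0.51 t 16.3
```

```bash
python3 -m jog '[[[-0.002,0,0.011,0,1],[-0.005,0,0.024,0,1],[-0.008,0,0.036,0,1],[-0.01,0,0.05,0,1],[-0.011,0,0.063,0,1],[-0.011,0,0.076,0,1],[-0.011,0,0.089,0,1],[-0.009,0,0.102,0,1],[-0.007,0,0.115,0,1],[-0.007,0,0.115,0,1]]]' 25
python3 - <<'E'
from h import *
go(.5213,.2455,.07+.152,-1.768)
snap('scene','s8')
cv2.imwrite('pics/c14.png',cv2.resize(load('s8')['color'][120:390,400:640,::-1],None,fx=2.2,fy=2.2,interpolation=cv2.INTER_CUBIC))
E
```

```text
t: 17.3
tool_pos: [0.6379, 0.2219, 0.2335]
tool_rot: [0.153, 1.56, -0.162]
contact_force: [2.4, -0.1, 2.0]
opening: 0.0084
shift [ 1.080e-02 -1.000e-04 -1.191e-01] turn -0.004 now [0.6379 0.2219 0.2335] yaw -1.772 F [ 2.4 -0.1  2. ] q6 0.43 t 17.3
```

View pics/c14.png

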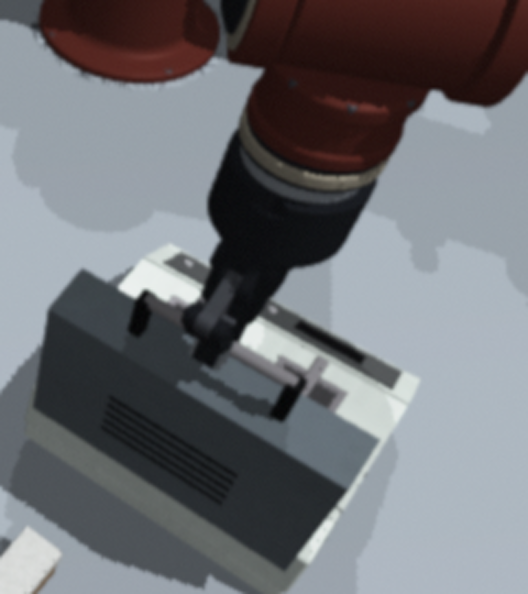

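```bash
python3 -m jog '[[[0,0,0,0,0.6],[0,0,0,0,0.2],[0,0,0,0,-0.15],[-0.02,0,0,0,-0.15],[-0.05,0,0,0,-0.15],[-0.07,0,0,0,-0.15],[-0.075,0,-0.03,0,-0.15],[-0.075,0,-0.08,0,-0.15],[-0.075,0,-0.13,0,-0.15],[-0.075,0,-0.18,0,-0.15],[-0.075,0,-0.23,0,-0.15],[-0.075,0,-0.25,0,-0.15]]]' 25
python3 - <<'E'
from h import *
go(.5213,.2455,.07+.152,-1.768)
im=snap('scene','s9');t=snap('top','t9')
cv2.imwrite('pics/c15.png',cv2.resize(im['color'][120:390,400:640,::-1],None,fx=2.2,fy=2.2,interpolation=cv2.INTER_CUBIC))
E
```

```text
t: 18.55
tool_pos: [0.3884, 0.273, 0.3072]
tool_rot: [0.152, 1.56, -0.16]
contact_force: [0.0, -0.5, 0.5]
opening: 0.0491
shift [ 0.086  -0.0004  0.1353] turn -0.0012 now [0.3884 0.273  0.3072] yaw -1.7692 F [ 0.  -0.5  0.5] q6 0.66 t 18.55
```

View pics/c15.png

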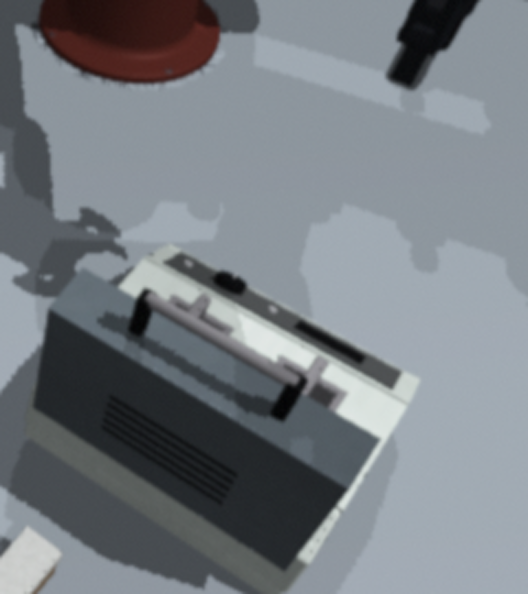

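View pics/t9.png

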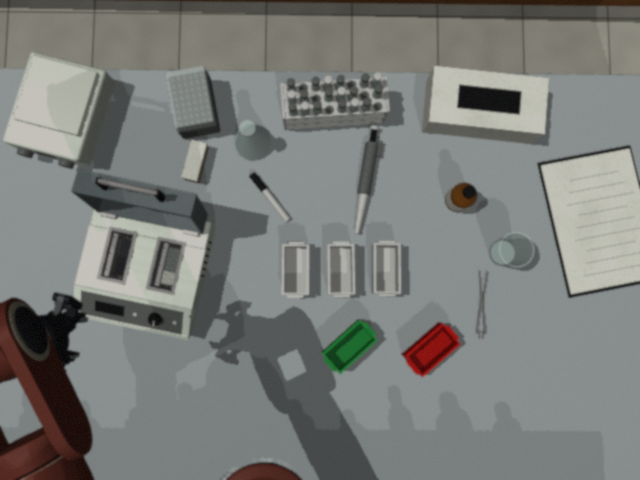

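Run:
```python
from h import *
t=load('t9');cv2.imwrite('pics/c16.png',cv2.resize(t['color'][220:300,85:205,::-1],None,fx=6.6,fy=6.6,interpolation=cv2.INTER_CUBIC))
hx=np.array([.981,-.195]);hy=np.array([.195,.981]);H=np.array([.5945,.231])
for s in (1,-1):
    c=H-.075*hx+s*.05*hy; print(s,c.round(4),(proj(t,[*c,.115])-[85,220])*6.6)
```

```text
1 [0.5307 0.2947] [183.46402858 225.52019178]
-1 [0.5112 0.1966] [511.94814479 293.68149445]
```

View pics/c16.png

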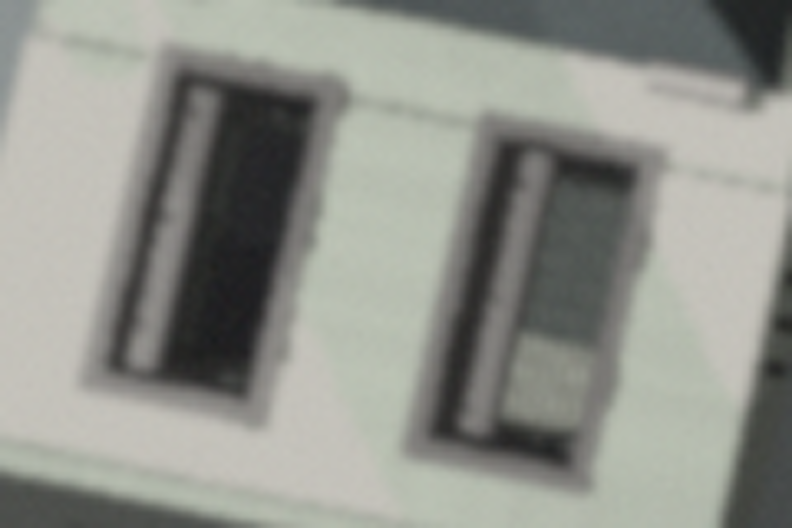

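Run:
```python
from h import *
t=load('t9')
f=lambda a:ray(t,(a[0]/6.6+85-.42,a[1]/6.6+220-.42),.115)
a,b=f((537,155)),f((475,432)); print(a,b,(a+b)/2,np.linalg.norm(a-b),np.arctan2(a[1]-b[1],a[0]-b[0]))
c=(a+b)/2
go(c[0],c[1],.25,-.2);go(c[0],c[1],.075,-.2)
```

```text
[0.55335944 0.19129469 0.115     ] [0.47098796 0.20702583 0.115     ] [0.5121737  0.19916026 0.115     ] 0.08386017988907649 -0.18870577147931672
shift [ 0.0587 -0.0482  0.1343] turn -1.5685 now [0.3896 0.2731 0.3076] yaw -1.7685 F [ 0.9 -0.   0.8] q6 0.66 t 18.65
shift [ 0.2337 -0.0475  0.1331] turn -1.5685 now [0.3896 0.2731 0.3076] yaw -1.7685 F [ 0.9 -0.   0.8] q6 0.66 t 18.65
```

```bash
python3 -m jog '[[[0,-0.004,0.012,-0.14,-0.6],[0,-0.009,0.024,-0.28,-0.6],[0,-0.013,0.036,-0.42,-0.6],[0,-0.017,0.048,-0.56,-0.6],[0,-0.022,0.06,-0.7,-0.6],[0,-0.026,0.072,-0.84,-0.6],[0,-0.031,0.085,-0.98,-0.6],[0.01,-0.035,0.1,-1.12,-0.6],[0.02,-0.04,0.11,-1.26,-0.6],[0.04,-0.044,0.122,-1.4,-0.6],[0.06,-0.048,0.134,-1.54,-0.6],[0.08,-0.048,0.134,-1.573,-0.6]]]' 25
python3 - <<'E'
from h import *
go(.512,.1985,.12,-.195);go(.512,.1985,.072,-.195)
E
```

```text
t: 19.85
tool_pos: [0.5137, 0.1979, 0.2274]
tool_rot: [-1.072, 1.294, 1.058]
contact_force: [0.5, 0.1, 0.5]
opening: 0.068
shift [0.1074 0.0025 0.0008] turn 0.0005 now [0.5137 0.1979 0.2274] yaw -0.1945 F [0.5 0.1 0.5] q6 -1.14 t 19.85
shift [0.1554 0.0028 0.001 ] turn 0.0005 now [0.5137 0.1979 0.2274] yaw -0.1945 F [0.5 0.1 0.5] q6 -1.14 t 19.85
```

```bash
python3 -m jog '[[[0.03,0.002,0.001,0,-0.6],[0.06,0.0025,0.001,0,-0.6],[0.085,0.0025,0.001,0,-0.6],[0.105,0.0025,0.001,0,-0.6],[0.12,0.0025,0.001,0,-0.6],[0.13,0.0025,0.001,0,-0.6],[0.13,0.0025,0.001,0,-0.6]]]' 25
python3 - <<'E'
from h import *
im=snap('scene','s10');t=snap('top','t10');go(.512,.1985,.072,-.195)
a=cv2.resize(im['color'][180:330,420:600,::-1],None,fx=4,fy=4,interpolation=cv2.INTER_CUBIC)
cv2.imwrite('pics/c17.png',a)
cv2.imwrite('pics/c18.png',cv2.resize(t['color'][200:330,60:230,::-1],None,fx=4,fy=4,interpolation=cv2.INTER_CUBIC))
E
```

```text
t: 20.55
tool_pos: [0.5115, 0.1981, 0.0958]
tool_rot: [-1.071, 1.297, 1.059]
contact_force: [0.0, 0.5, 0.3]
opening: 0.0683
shift [ 0.0261  0.001  -0.0002] turn 0.0004 now [0.5128 0.1986 0.0981] yaw -0.1946 F [ 0.8 -0.1  0.9] q6 -1.14 t 20.65
```

View pics/c17.png

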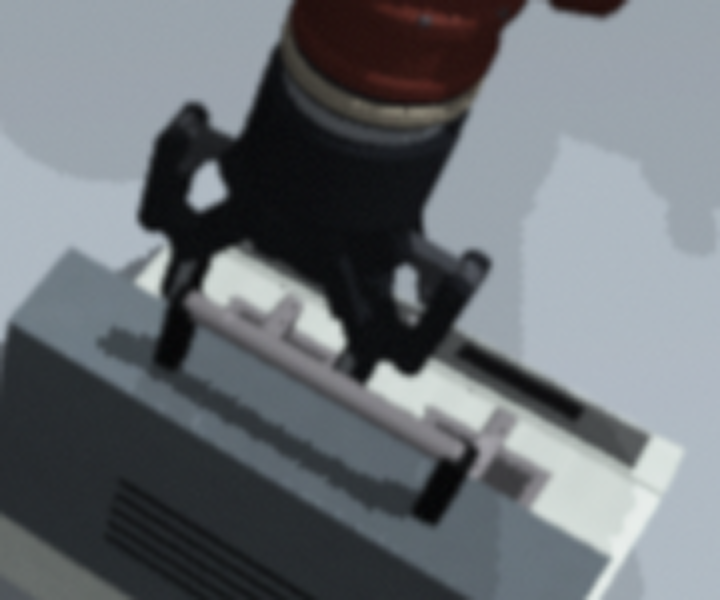

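View pics/c18.png

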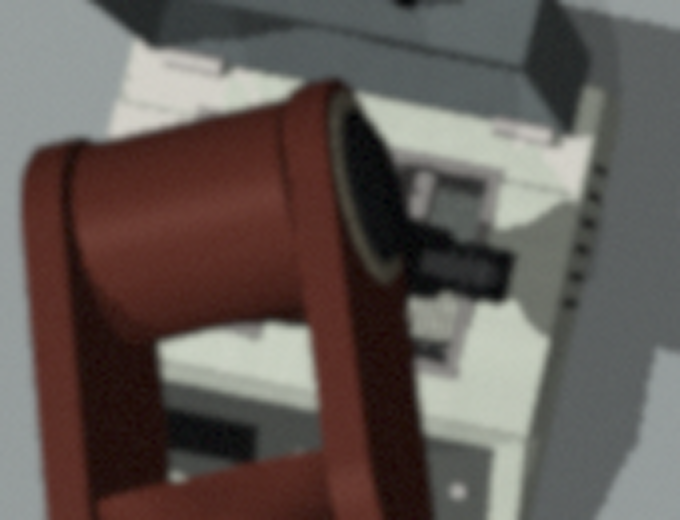

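```bash
python3 -m jog '[[[0.008,0.001,0,0,-0.6],[0.016,0.001,0,0,-0.6],[0.022,0.001,0,0,-0.6],[0.024,0.001,0,0,-0.6],[0.024,0.001,0,0,-0.2],[0.024,0.001,0,0,0.2],[0.024,0.001,0,0,0.5],[0.024,0.001,0,0,0.8],[0.024,0.001,0,0,1],[0.024,0.001,0,0,1],[0.024,0.001,0,0,1]]]' 45
python3 - <<'E'
from h import *
go(.512,.1985,.072,-.195)
im=snap('scene','s11')
cv2.imwrite('pics/c19.png',cv2.resize(im['color'][180:330,420:600,::-1],None,fx=4,fy=4,interpolation=cv2.INTER_CUBIC))
E
```

```text
t: 21.75
tool_pos: [0.5123, 0.1987, 0.0744]
tool_rot: [-1.072, 1.293, 1.057]
contact_force: [-0.5, -0.9, 1.5]
opening: 0.0089
shift [ 0.0024  0.0003 -0.0002] turn 0.0005 now [0.5123 0.1987 0.0744] yaw -0.1945 F [-0.5 -0.9  1.5] q6 -1.14 t 21.75
```

View pics/c19.png

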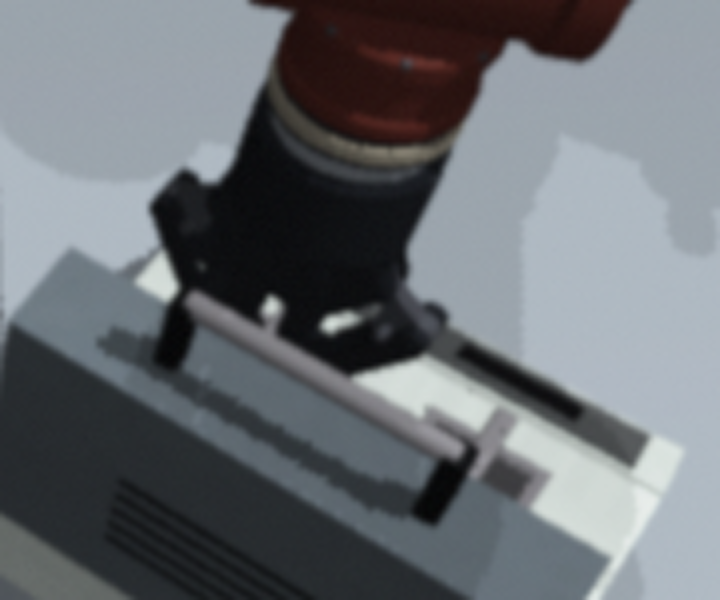

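```bash
python3 -m jog '[[[-0.005,0,0,0,1],[-0.015,0,0,0,1],[-0.027,0,0,0,1],[-0.039,0,0,0,1],[-0.051,0,0,0,1],[-0.063,0,0,0,1],[-0.078,0,0,0,1],[-0.095,0,0,0,1],[-0.112,0,0,0,1],[-0.122,0,0,0,1],[-0.125,0,0,0,1],[-0.125,0,0,0,1]]]' 45
python3 - <<'E'
from h import *
go(.508,-.0619,.2,0)
im=snap('scene','s12'); snap('top','t12')
cv2.imwrite('pics/c20.png',cv2.resize(im['color'][120:330,400:640,::-1],None,fx=2.8,fy=2.8,interpolation=cv2.INTER_CUBIC))
E
```

```text
t: 23.0
tool_pos: [0.5115, 0.1994, 0.1999]
tool_rot: [-1.072, 1.292, 1.056]
contact_force: [0.4, 0.5, -1.7]
opening: 0.0094
shift [ 0.0013 -0.0471 -0.2571] turn -0.1946 now [0.5115 0.1994 0.1999] yaw -0.1946 F [ 0.4  0.5 -1.7] q6 -1.14 t 23.0
```

View pics/c20.png

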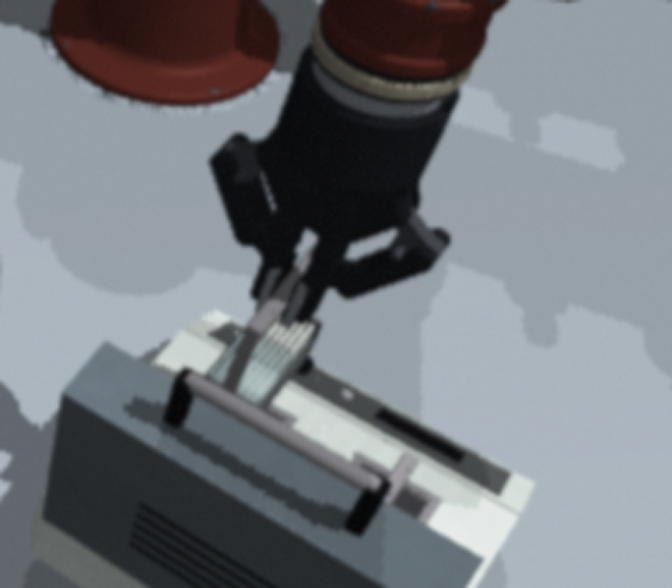

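View pics/t12.png

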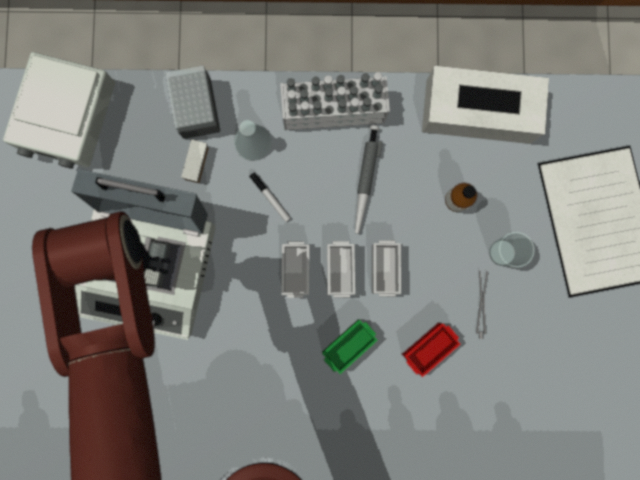

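```bash
python3 -m jog '[[[0,-0.003,-0.015,0,1],[0,-0.007,-0.04,-0.02,1],[0,-0.013,-0.07,-0.045,1],[0,-0.018,-0.1,-0.07,1],[0,-0.024,-0.13,-0.1,1],[0,-0.029,-0.16,-0.13,1],[0,-0.035,-0.19,-0.16,1],[0,-0.04,-0.22,-0.185,1],[0,-0.045,-0.245,-0.195,1],[0,-0.047,-0.257,-0.195,1],[0,-0.047,-0.257,-0.195,1],[0,-0.047,-0.257,-0.195,1]]]' 45
python3 - <<'E'
from h import *
go(.508,-.0619,.133,0)
E
```

```text
t: 24.3
tool_pos: [0.507, -0.0616, 0.1996]
tool_rot: [-1.216, 1.21, 1.203]
contact_force: [-0.0, 0.3, -2.4]
opening: 0.0092
shift [ 0.0666 -0.0007  0.0001] turn 0.0 now [ 0.507  -0.0616  0.1996] yaw 0.0 F [-0.   0.3 -2.4] q6 -1.83 t 24.3
```

```bash
python3 -m jog '[[[0.01,-0.001,0,0,1],[0.02,-0.001,0,0,1],[0.032,-0.001,0,0,1],[0.044,-0.001,0,0,1],[0.055,-0.001,0,0,1],[0.063,-0.001,0,0,1],[0.067,-0.001,0,0,1],[0.067,-0.001,0,0,1],[0.067,-0.001,0,0,1]]]' 45
python3 - <<'E'
from h import *
go(.508,-.0619,.133,0)
im=snap('scene','s13'); t=snap('top','t13')
cv2.imwrite('pics/c21.png',cv2.resize(im['color'][130:290,250:450,::-1],None,fx=3.7,fy=3.7,interpolation=cv2.INTER_CUBIC))
cv2.imwrite('pics/c22.png',cv2.resize(t['color'][190:340,60:430,::-1],None,fx=2.1,fy=2.1,interpolation=cv2.INTER_CUBIC))
E
```

```text
t: 25.2
tool_pos: [0.5087, -0.0621, 0.1331]
tool_rot: [-1.216, 1.209, 1.202]
contact_force: [-0.4, -0.7, -1.2]
opening: 0.0092
shift [0.0001 0.0007 0.0002] turn -0.0001 now [ 0.5087 -0.0621  0.1331] yaw -0.0001 F [-0.4 -0.7 -1.2] q6 -1.83 t 25.2
```

View pics/c21.png

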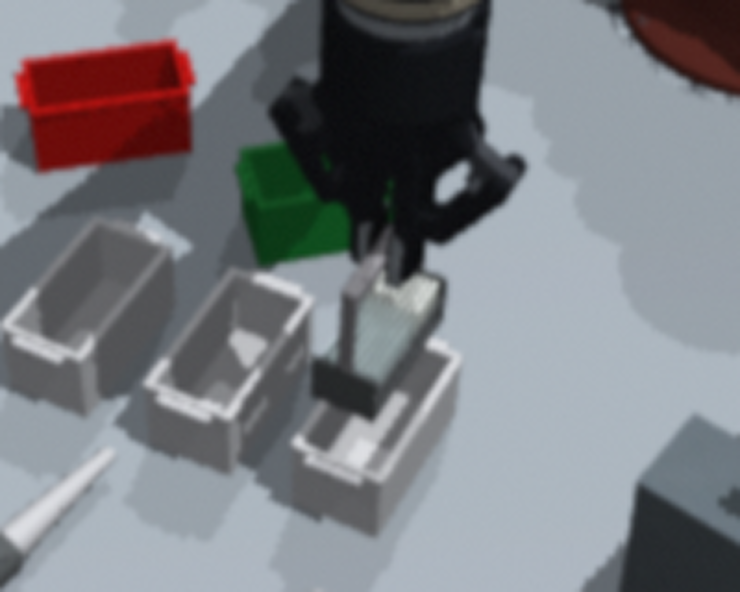

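View pics/c22.png

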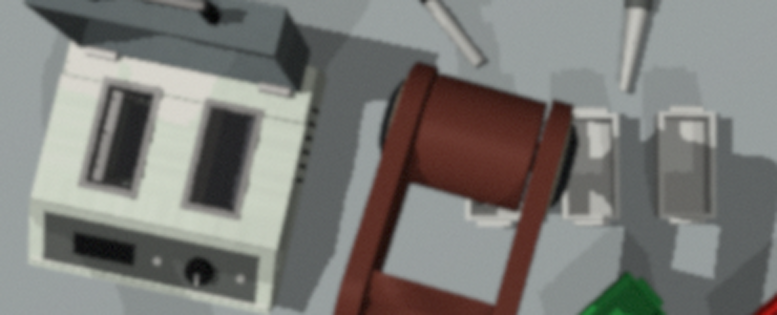

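Run:
```python
from h import *
s=load('s13')
f=lambda X:((proj(s,X)-[250,130])*3.7).round()
for z in (.075,.0885,.1): print(z,f([.551,-.081,z]),f([.551,-.043,z]))
print('rim rear corners',f([.560,-.089,.052]),f([.560,-.035,.052]), 'ledge')
for px in ((315,393),(375,417)): print(ray(s,(px[0]/3.7+250,px[1]/3.7+130),.0885))
for px in ((298,437),(380,477)): print(ray(s,(px[0]/3.7+250,px[1]/3.7+130),.052))
```

```text
0.075 [307. 412.] [370. 438.]
0.0885 [307. 395.] [371. 422.]
0.1 [307. 381.] [372. 408.]
rim rear corners [285. 444.] [374. 482.] ledge
[ 0.54745467 -0.07809031  0.0885    ]
[ 0.54697688 -0.04257615  0.0885    ]
[ 0.55217097 -0.08543087  0.052     ]
[ 0.55541228 -0.03359666  0.052     ]
```

```bash
python3 -m jog '[[[0,0,0,0,1],[0,0,0,0,1],[0,0,0,0,1],[0,0,0,0,1],[0,0,0,0,1],[0,0,0,0,1]]]' 45
python3 - <<'E'
from h import *
a=load('s13')['color'].astype(int); b=snap('scene','s14')['color'].astype(int); print(abs(a-b).max(2).__gt__(40).sum())
o=ctrl.get_obs(); print(o['tool_pos'],o['opening'],abs(o['dq']).max())
print(ctrl.finish_job())
E
```

```text
t: 25.9
tool_pos: [0.5088, -0.0622, 0.1334]
tool_rot: [-1.216, 1.209, 1.202]
contact_force: [-1.1, 1.2, -1.8]
opening: 0.0089
0
[ 0.50878349 -0.06213683  0.13338852] 0.009533348113397712 0.0006586574221670387
the job is handed in; nothing more can be done
None
```

The job is handed in at about 26 s, with the loaded rack held level over dish 1 and nothing but the dishes, the cover and that rack moved.

- **Dishes:** The three stand parallel at yaw 0, with equal spacing of about 94 mm, which leaves about 40 mm of clear bench between neighbours. Dish 3 is roughly 2 mm further back than dish 1. I left that as it was.
- **Cover:** I gripped the handle and swung it open to about 1.69 rad. It stayed open after I let go.
- **Rack:** The loaded rack was in the well nearer the dishes. I drew it straight up and carried it over dish 1, turned the same way as the dish. In the last picture it is centred to about 2 mm. Its underside is at about 88 mm, roughly 36 mm above the rim. The grip read about 9 mm on the 10 mm bar, and the scene picture did not change over the last 0.7 s.

**Missed first grip:** My first attempt at the cover handle closed on nothing and rested on the bar with about 6 N. The fingertips were about 20 mm higher than the reported TCP position. I corrected for that, and the later grips held. The rack's height comes from how far it was lifted, and I checked it in the scene view. That view disagreed with my predicted points by 2 to 3 pixels, about the same for the dish and the rack.

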